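# Park the microscope objectives in their rests

## Task

Put each of the four loose silver microscope objectives upright in the white round rest of its size: the smallest objective in the smallest rest, the next in the next larger, and so on up to the largest in the largest, each standing flat inside the rim. Do not tip an objective over, and leave the two black eyepieces standing where they are.

Things in the scene. Friction and masses are not known exactly. Their poses are not given: they have to be found in the camera images.
- objective_24: The smallest microscope objective: a loose silver metal cylinder standing upright on the table, 24 mm across, 36 mm tall, about 60 g, with a thin black band round it; its top 12 mm taper to a narrow nose with a glass lens, below that the barrel is straight. Origin: centre of its underside, z up; round, so its yaw means nothing.
- rest_42: The smallest rest, for the 24 mm objective: a low round white plastic dish with a dark rubber floor, fixed to the table, 50 mm across outside, 42 mm across inside its rim; rim 4 mm thick, its top 6 mm above the table; the floor inside is 3 mm above the table. Origin: centre of its underside, at table height, z up.
- objective_32: The second smallest microscope objective: a loose silver metal cylinder standing upright on the table, 32 mm across, 46 mm tall, about 120 g, with a thin black band round it; its top 12 mm taper to a narrow nose with a glass lens, below that the barrel is straight. Origin: centre of its underside, z up; round, so its yaw means nothing.
- rest_50: The second smallest rest, for the 32 mm objective: a low round white plastic dish with a dark rubber floor, fixed to the table, 58 mm across outside, 50 mm across inside its rim; rim 4 mm thick, its top 6 mm above the table; the floor inside is 3 mm above the table. Origin: centre of its underside, at table height, z up.
- objective_40: The second largest microscope objective: a loose silver metal cylinder standing upright on the table, 40 mm across, 56 mm tall, about 220 g, with a thin black band round it; its top 12 mm taper to a narrow nose with a glass lens, below that the barrel is straight. Origin: centre of its underside, z up; round, so its yaw means nothing.
- rest_58: The second largest rest, for the 40 mm objective: a low round white plastic dish with a dark rubber floor, fixed to the table, 66 mm across outside, 58 mm across inside its rim; rim 4 mm thick, its top 6 mm above the table; the floor inside is 3 mm above the table. Origin: centre of its underside, at table height, z up.
- objective_48: The largest microscope objective: a loose silver metal cylinder standing upright on the table, 48 mm across, 66 mm tall, about 360 g, with a thin black band round it; its top 12 mm taper to a narrow nose with a glass lens, below that the barrel is straight. Origin: centre of its underside, z up; round, so its yaw means nothing.
- rest_66: The largest rest, for the 48 mm objective: a low round white plastic dish with a dark rubber floor, fixed to the table, 74 mm across outside, 66 mm across inside its rim; rim 4 mm thick, its top 6 mm above the table; the floor inside is 3 mm above the table. Origin: centre of its underside, at table height, z up.
- eyepiece_1: A microscope eyepiece, not an objective; leave it where it is. Loose, standing upright: a steel tube 30 mm across and 24 mm tall below a wider black body, 38 mm across flaring to 44 mm, flat-topped with a broad amber lens; 54 mm tall in all, 90 g. Origin: centre of its underside, z up.
- eyepiece_2: A microscope eyepiece, not an objective; leave it where it is. Loose, standing upright: a steel tube 30 mm across and 24 mm tall below a wider black body, 38 mm across flaring to 44 mm, flat-topped with a broad amber lens; 54 mm tall in all, 90 g. Origin: centre of its underside, z up.
Mind the look-alikes: they are no part of the job. What is shaped like the eyepiece_1 but green is not meant.

How it is judged (in metres and radians):
At the end, for the whole second after the job is handed in: Each objective stands upright (tilt under 0.08 rad), released and at rest, flat on the floor of its own rest (underside less than 5.5 mm above the table), its centre within 12 mm of the rest's centre; both eyepieces stand upright (tilt under 0.1 rad) within 20 mm of where they started (horizontal distance between objective_24 and rest_42 below 0.012 m and z of objective_24 in the frame of rest_42 below 0.0055 m and angle between each of objective_24, objective_32, objective_40, objective_48's own z axis and vertical below 0.08 rad and linear speed of each of objective_24, objective_32, objective_40, objective_48 below 0.01 m/s and angular speed of each of objective_24, objective_32, objective_40, objective_48 below 0.1 rad/s and horizontal distance between objective_32 and rest_50 below 0.012 m and z of objective_32 in the frame of rest_50 below 0.0055 m and horizontal distance between objective_40 and rest_58 below 0.012 m and z of objective_40 in the frame of rest_58 below 0.0055 m and horizontal distance between objective_48 and rest_66 below 0.012 m and z of objective_48 in the frame of rest_66 below 0.0055 m and distance of each of eyepiece_1, eyepiece_2 from where it was at the start of the episode below 0.02 m and angle between each of eyepiece_1, eyepiece_2's own z axis and vertical below 0.1 rad); the robot touches nothing.
It fails at once if an objective is tipped over (angle between any of objective_24, objective_32, objective_40, objective_48's own z axis and vertical above 0.7 rad).
It fails at once if an eyepiece is knocked over (angle between any of eyepiece_1, eyepiece_2's own z axis and vertical above 0.7 rad).
It also fails if it takes over 115 s, if anything falls off the work surface, if the arm or the gripper's body presses on something with over 40 N, if the wrist force passes 120 N, or if a joint passes its speed limit or range.

## Robot

A 6-joint arm with a two-finger parallel gripper is mounted at the origin on the work surface. World frame = base frame: x ahead of the robot, y to its left, z up, the work surface at z = 0. Lengths are in m, angles in degrees, forces in N, time in s.
With the tool pointing down it reaches from about 0.375 to 0.825 m from the base axis. Payload 5.5 kg.
Tool frame: the origin (TCP) lies at the very end of the fingers, on their centre line; the grasp point (between the pads) lies ctrl.grasp_offset behind it (ctrl.grasp_offset is the distance from the TCP to the grasp point, in m); z points along the fingers, y is the line along which they close (so a half turn about z gives the same grasp; the last joint's range is limited). The gripper opens to 85 mm and grips with 20 to 120 N. Pads are 22 mm wide; open, the fingers measure 114 mm over their backs; the gripper's body (76 mm by 85 mm) begins 54 mm behind the grasp point. The pads swing forward as they close: fully open they stand 13 mm farther back than shut.
Start: joints at [-74.427, 17.962, -2.699, 69.339, 0, 90], TCP at [0.161, -0.578, 0.231] pointing down, gripper open.
Joint ranges: [-152.73, 152.73], [-39.44, 99.34], [-58.76, 71.6], [-118.89, 123.64], [-81.53, 83.1], [-180, 180]. Speed limits (degrees/s): [136.94, 136.94, 172.46, 180, 180, 180].

## Interface

Orientations are given as [roll, pitch, yaw] about the fixed x, y, z axes, in that order (R = Rz(yaw) Ry(pitch) Rx(roll)).
In Python, from bench import ctrl, kin, optics gives the robot as it stands. Calls block until the motion is done:
- ctrl.move_pose(position, orientation): joint-space move of the TCP to a pose.
- ctrl.move_straight(position, attitude=None, rate=0.15, guard=None): straight line of the TCP; attitude=None keeps the orientation; rate is the mean speed in m/s. With guard (N) it stops when the force on the tool has changed by that much, and returns True; else False.
- ctrl.movej(angles): joint-space move.
- ctrl.grip(opening): opening from 0.0 (shut) to 1.0 (fully open); the grip force is fixed at half the most; returns when the fingers have stopped.
- ctrl.sleep(seconds).
- kin.inverse_kinematics(position, orientation): joint angles nearest the present ones, or None.
- ctrl.observe(): the state.
- optics.read_camera(name): name is "scene" or "top" or "wrist"; returns (picture, depth): 480x640x3 uint8, red, green, blue; 480x640 float32, m along the optical axis (not along the pixel's ray), 0 where there is no reading.
- optics.calibration(name): a dict with "fovy" (degrees; the focal length in pixels is half the picture's height over the tangent of half this angle, whatever the lens; pixels are square), "cx", "cy" (the principal point, pixels), "extrinsics" (4x4, takes a point from camera to world coordinates); the wrist camera has in their place "T_tool_cam" (4x4, takes a point from camera to tool coordinates, whose origin is the TCP and whose axes are the flange's). Camera axes: x right, y down, z forward; pixel columns grow to the right and rows downward; lengths in m; the calibration is good to about 2 mm. A picture is of the moment at which its call begins: read the wrist's pose just before it. calibration takes no time and is no camera call.
A pose or a line that the arm cannot do raises ctrl.MotionError and nothing moves.
- ctrl.hand_in(): hands the job in; it is judged then, once.
The state is a dict: "t": time; "qpos": joint angles; "qd": joint speeds; "tau": joint torques, N m; "ee_pos": TCP position; "eef_rot": TCP orientation; "contact_force": force on the tool from outside, world axes, zero at the start; "torque": the same for the moment, N m; "opening": opening from 0.0 (shut) to 1.0 (fully open); "finger_force": force on a finger pad.
Only numpy, scipy, OpenCV 4.12 (cv2) and the standard library are available. Lean on these libraries where they do the work, as an engineer would, in place of code of your own. Each camera call takes 0.05 s, during which the arm holds its last target. There are 200 camera calls.

## Working session

There is one attempt and no reset: what is moved stays moved. The work goes in short steps, each a Python script; the robot and the scene stay as the last script left them, time stands still between calls to the robot, and variables do not carry over. Pictures are saved under pics/ and viewed, at most 14 in all, crops included, and the job is handed in when it is done.

```bash
mkdir -p pics; ls
python3 - <<'E'
from bench import ctrl,kin,optics
import cv2,numpy as np
for n in("scene","top"):
    p,d=optics.read_camera(n); cv2.imwrite(f"pics/{n}0.png",p[:,:,::-1]); np.savez(f"{n}0.npz",p=p,d=d)
    print(n,optics.calibration(n),(d>0).mean())
print(optics.calibration("wrist"),ctrl.grasp_offset,ctrl.observe())
E
```

```text
pics
scene {'fovy': 43.12268437940797, 'cx': 309.71005214751665, 'cy': 233.87532982577306, 'extrinsics': array([[-0.87212741,  0.3764031 , -0.31259316,  0.93960332],
       [ 0.48896378,  0.69342071, -0.52922787,  0.75175634],
       [ 0.01755556, -0.61440087, -0.78879869,  1.16506859],
       [ 0.        ,  0.        ,  0.        ,  1.        ]])} 0.9960123697916666
top {'fovy': 53.98186897959961, 'cx': 322.91895116136914, 'cy': 242.03183487956233, 'extrinsics': array([[-0.02122312, -0.99497954,  0.0978023 ,  0.37637717],
       [-0.99976827,  0.02076855, -0.00566363, -0.00525804],
       [ 0.00360398, -0.09789983, -0.99518975,  0.97969061],
       [ 0.        ,  0.        ,  0.        ,  1.        ]])} 0.9960026041666666
{'fovy': 70.22370441414813, 'cx': 314.7207723406622, 'cy': 241.44264444024301, 'T_tool_cam': array([[ 1.05353472e-03, -9.64521473e-01, -2.64002308e-01,
         6.70789217e-02],
       [ 9.99999292e-01,  8.70167535e-04,  8.11503133e-04,
         3.21463540e-04],
       [-5.52985960e-04, -2.64002976e-01,  9.64521707e-01,
        -1.41937511e-01],
       [ 0.00000000e+00,  0.00000000e+00,  0.00000000e+00,
         1.00000000e+00]])} 0.0187 {'t': 0.1, 'qpos': array([-7.44276895e+01,  1.79994065e+01, -2.74801169e+00,  6.93399565e+01,
        1.76063470e-03,  9.00004890e+01]), 'qd': array([-0.00733486, -0.15964481,  0.21079733,  0.08310446,  0.04436508,
       -0.01367536]), 'tau': array([ 3.48248759e-04, -5.40767419e+01,  3.40541410e+01,  1.12415815e-02,
       -4.17254421e-05, -9.62027940e-06]), 'ee_pos': array([ 0.16094386, -0.57747564,  0.23053218]), 'eef_rot': array([-1.79912625e+02, -1.75988699e-03,  1.55718188e+01]), 'contact_force': array([-0.33654668, -0.66194985, -0.41135068]), 'torque': array([ 0.01907767, -0.04854531, -0.02151173]), 'finger_force': 0.0, 'opening': 1.002119575021793}
```

View pics/top0.png

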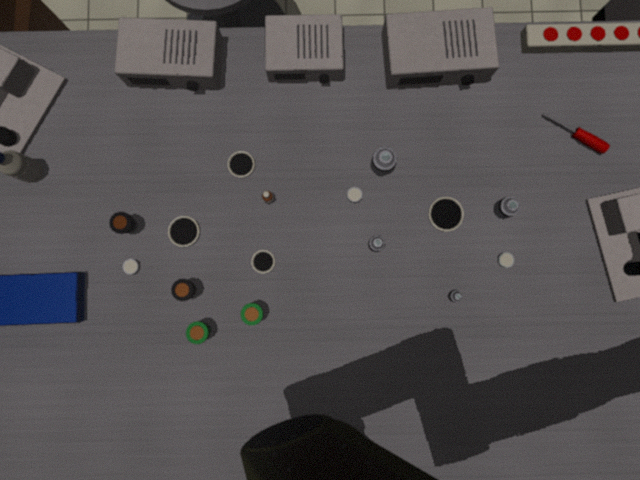

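View pics/scene0.png

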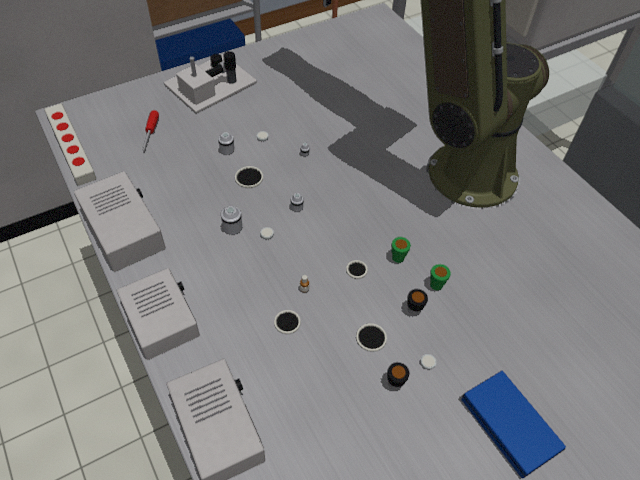

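The top view shows the silver objectives at about (384,159), (509,206), (377,243) and (455,296). The rests are at (446,214), (183,231), (241,164) and (263,261), and the black eyepieces at (121,223) and (183,290). The green eyepiece look-alikes and the plain white discs are decoys. I'll measure from the top view.

```bash
cat > vis.py <<'E'
import numpy as np, cv2
from bench import ctrl,kin,optics
from scipy.spatial.transform import Rotation as Ro
def cam(n,st=None):
    c=optics.calibration(n); f=240/np.tan(np.radians(c["fovy"])/2)
    if n=="wrist":
        T=np.eye(4); T[:3,:3]=Ro.from_euler("xyz",st["eef_rot"],degrees=True).as_matrix(); T[:3,3]=st["ee_pos"]
        E=T@c["T_tool_cam"]
    else: E=c["extrinsics"]
    return f,c["cx"],c["cy"],E
def ray(c,u,v,z):
    f,cx,cy,E=c; d=E[:3,:3]@np.array([(u-cx)/f,(v-cy)/f,1]); o=E[:3,3]
    return o+d*(z-o[2])/d[2]
def cloud(c,d):
    f,cx,cy,E=c; v,u=np.mgrid[:480,:640]
    return np.stack([(u-cx)/f*d,(v-cy)/f*d,d],-1)@E[:3,:3].T+E[:3,3]
def objs(c,d,zmin=.015):
    """standing things: (xy of the nose, top height, pixel)"""
    P=cloud(c,cv2.medianBlur(d,3)); m=((P[...,2]>zmin)&(P[...,2]<.09)&(d>0)).astype(np.uint8)
    n,l,s,_=cv2.connectedComponentsWithStats(m); out=[]
    for i in range(1,n):
        if s[i,4]<15: continue
        k=l==i; h=np.percentile(P[k][:,2],95); k&=P[...,2]>h-.008
        v,u=np.nonzero(k); out.append((P[k].mean(0)[:2].round(4),round(float(h),4),(u.mean().round(),v.mean().round()),s[i,4]))
    return out
def rests(c,p):
    """dark floor discs within white rims: centre, inner diameter"""
    g=cv2.cvtColor(p,cv2.COLOR_RGB2GRAY); m=cv2.threshold(g,45,255,cv2.THRESH_BINARY_INV)[1]; out=[]
    for k in cv2.findContours(m,cv2.RETR_EXTERNAL,cv2.CHAIN_APPROX_NONE)[0]:
        a=cv2.contourArea(k)
        if len(k)<20: continue
        (u,v),(a1,a2),_=cv2.fitEllipse(k)
        if a1<.75*a2 or a<.85*np.pi*a1*a2/4: continue
        X=ray(c,u,v,.004); out.append((X[:2].round(4),round(float(np.mean([a1,a2])*np.linalg.norm(X-c[3][:3,3])/c[0]),4),(round(u),round(v))))
    return out
E
python3 - <<'E'
from vis import *
for n in("top","scene"):
    z=np.load(n+"0.npz"); c=cam(n)
    print(n,"table z",cloud(c,z["d"])[270:280,330:340,2].mean() if n=="top" else "")
    for o in objs(c,z["d"]): print("o",*o)
    for o in rests(c,z["p"]): print("r",*o)
E
```

```text
top table z 0.009416823212761955
o [ 0.8666 -0.2572] 0.0756 (np.float64(441.0), np.float64(42.0)) 8144
o [0.8767 0.021 ] 0.0605 (np.float64(303.0), np.float64(43.0)) 5007
o [0.8672 0.2996] 0.0704 (np.float64(165.0), np.float64(48.0)) 6907
o [ 0.897  -0.5672] 0.0363 (np.float64(582.0), np.float64(35.0)) 3065
o [0.8339 0.6168] 0.0721 (np.float64(7.0), np.float64(66.0)) 1102
o [0.702  0.6366] 0.0419 (np.float64(4.0), np.float64(135.0)) 256
o [ 0.6726 -0.5765] 0.0252 (np.float64(592.0), np.float64(140.0)) 416
o [ 0.6324 -0.1357] 0.0663 (np.float64(384.0), np.float64(158.0)) 543
o [0.6315 0.592 ] 0.0866 (np.float64(10.0), np.float64(163.0)) 788
o [0.5661 0.1025] 0.0496 (np.float64(266.0), np.float64(194.0)) 100
o [ 0.5116 -0.6095] 0.0725 (np.float64(629.0), np.float64(212.0)) 1305
o [ 0.5324 -0.3862] 0.0563 (np.float64(511.0), np.float64(206.0)) 402
o [0.5145 0.3906] 0.0547 (np.float64(120.0), np.float64(223.0)) 452
o [ 0.4654 -0.6356] 0.0571 (np.float64(638.0), np.float64(236.0)) 25
o [ 0.4642 -0.1183] 0.0465 (np.float64(377.0), np.float64(243.0)) 211
o [ 0.4034 -0.6238] 0.0628 (np.float
[... 1749 characters left out ...]
(np.float64(400.0), np.float64(244.0)) 341
o [0.2975 0.2382] 0.0561 (np.float64(440.0), np.float64(272.0)) 368
o [0.8811 0.0255] 0.0617 (np.float64(156.0), np.float64(307.0)) 4402
o [0.5679 0.103 ] 0.0503 (np.float64(304.0), np.float64(278.0)) 110
o [0.3802 0.2672] 0.0562 (np.float64(417.0), np.float64(297.0)) 392
o [0.8711 0.3068] 0.0717 (np.float64(214.0), np.float64(418.0)) 7400
o [0.5158 0.3913] 0.0562 (np.float64(398.0), np.float64(372.0)) 446
o [0.3695 0.5755] 0.036 (np.float64(514.0), np.float64(421.0)) 5152
r [0.5002 0.3788] 0.0473 (397, 374)
r [0.5006 0.2801] 0.0491 (371, 337)
r [0.6411 0.16  ] 0.0411 (287, 321)
r [0.3608 0.2511] 0.0463 (417, 300)
r [0.4341 0.1151] 0.0313 (357, 269)
```

All heights and sizes match and the two views agree to about 3 mm. I'll start with objective_40, which clears the space beside rest_66, and refine its position with one wrist look at hover.

```bash
cat > job.py <<'E'
from vis import *
O={24:(.3561,-.2750),32:(.4655,-.1177),40:(.5339,-.3863),48:(.6342,-.1354)}
R={24:(.4345,.1150),32:(.6416,.1597),40:(.5011,.2800),48:(.5266,-.2695)}
ZT={24:.005,32:.006,40:.010,48:.014}; UP=.20
brg=lambda p:np.degrees(np.arctan2(p[1],p[0]))
def over(p,z=UP):                       # tool down, fingers closing across the reach
    ctrl.move_pose([p[0],p[1],z],[180,0,brg(p)])
def pick(k):
    ctrl.grip(1.0); over(O[k]); st=ctrl.observe(); p,d=optics.read_camera("wrist")
    cv2.imwrite(f"pics/w{k}.png",p[:,:,::-1])
    c=[o for o in objs(cam("wrist",st),d) if np.hypot(*(o[0]-O[k]))<.012 and abs(o[1]-(k*1.25+6)/1000)<.006]
    print(k,"wrist",c); assert len(c)==1
    q=(c[0][0]+O[k])/2 if np.hypot(*(c[0][0]-O[k]))<.005 else c[0][0]
    over(q,.11); print("guard",ctrl.move_straight([*q,ZT[k]],rate=.08,guard=15))
    ctrl.grip(0.0); s=ctrl.observe(); print("opening mm",s["opening"]*85,s["finger_force"])
    ctrl.move_straight([*q,UP]); s=ctrl.observe(); print("lifted",s["opening"]*85,s["finger_force"],s["t"])
def place(k):
    r=R[k]; over(r); z=ZT[k]+.003
    ctrl.move_straight([*r,z+.012]); print("touch",ctrl.move_straight([*r,z-.001],rate=.02,guard=6),ctrl.observe()["ee_pos"]-[*r,z])
    ctrl.grip(min(1,(k+25)/85)); ctrl.move_straight([*r,UP]); print("t",ctrl.observe()["t"])
E
python3 - <<'E'
from job import *
pick(40)
E
```

```text
40 wrist [(array([ 0.5355, -0.391 ]), 0.0559, (np.float64(318.0), np.float64(224.0)), np.int32(1665))]
guard False
opening mm 38.40984189401003 60.79679589980515
lifted 38.43491160818275 60.35789621004369 8.0333
```

Run:
```python
from job import *
place(40)
st=ctrl.observe(); p,d=optics.read_camera("wrist"); c=cam("wrist",st); cv2.imwrite("pics/w40b.png",p[:,:,::-1])
print(objs(c,d))
pick(48)
```

```text
touch True [-1.41976746e-04 -5.96019547e-05  5.37057932e-04]
t 14.075
[(array([0.5159, 0.3895]), 0.0542, (np.float64(205.0), np.float64(147.0)), np.int32(2451)), (array([0.3768, 0.508 ]), 0.0337, (np.float64(31.0), np.float64(218.0)), np.int32(7848)), (array([0.5024, 0.2802]), 0.059, (np.float64(315.0), np.float64(226.0)), np.int32(1723)), (array([0.5673, 0.1032]), 0.0494, (np.float64(521.0), np.float64(257.0)), np.int32(705)), (array([0.3819, 0.2669]), 0.0543, (np.float64(265.0), np.float64(340.0)), np.int32(1850)), (array([0.3083, 0.2544]), 0.0509, (np.float64(244.0), np.float64(399.0)), np.int32(330)), (array([ 0.4814, -0.1191]), 0.0343, (np.float64(624.0), np.float64(411.0)), np.int32(36))]
48 wrist [(array([ 0.6361, -0.1389]), 0.066, (np.float64(319.0), np.float64(228.0)), np.int32(2538))]
guard False
opening mm 46.6128551634643 62.13609182043001
lifted 47.00419715861614 61.96017367998138 19.75
```

View pics/w40b.png

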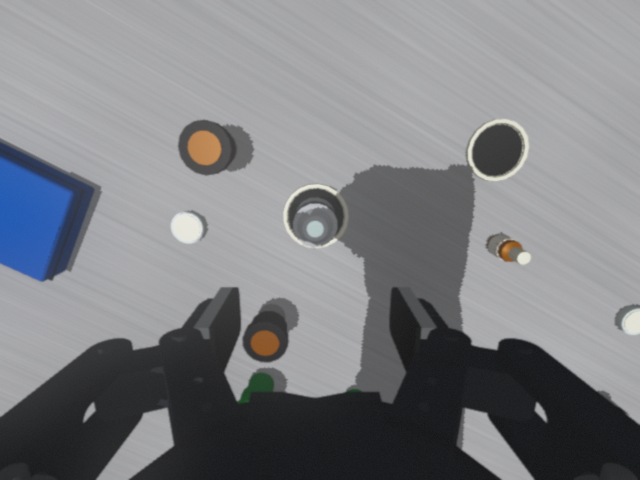

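The picture shows objective_40 standing in rest_58, nose at (315,228), with its top at 59 mm (56 + 3). It sits about 1 mm off centre. I'll do the others the same way.

Run:
```python
from job import *
place(48); pick(32); place(32); pick(24); place(24)
ctrl.move_pose([.45,-.05,.3],[180,0,-6])
ctrl.movej([-74.427,17.962,-2.699,69.339,0,90])
for n in("top","scene"):
    p,d=optics.read_camera(n); cv2.imwrite(f"pics/{n}1.png",p[:,:,::-1]); c=cam(n)
    for o in objs(c,d):
        for k in R:
            if np.hypot(*(o[0]-R[k]))<.02: print(n,k,o[0]-R[k],o[1]*1000-(k*1.25+6))
        if abs(o[0][0]-.447)<.08 and o[0][1]>.25: print("eye",o)
print(ctrl.observe()["t"])
```

```text
touch True [-1.44990438e-04  4.53038343e-05  7.18277756e-04]
t 24.0667
32 wrist [(array([ 0.4667, -0.1204]), 0.0461, (np.float64(317.0), np.float64(225.0)), np.int32(988))]
guard False
opening mm 30.40011679250312 59.380549230845645
lifted 30.228171241527704 59.27241291501559 28.9833
touch True [-1.78106783e-04 -6.46592688e-06  4.33701618e-04]Traceback (most recent call last):
  File "<stdin>", line 2, in <module>
  File "job.py", line 20, in place
    ctrl.grip(min(1,(k+25)/85)); ctrl.move_straight([*r,UP]); print("t",ctrl.observe()["t"])
                                 ~~~~~~~~~~~~~~~~~~^^^^^^^^^
bench.MotionError: the arm cannot follow that straight line within its joint ranges
```

Run:
```python
from job import *
r=R[32]
for z in(.18,.15,.12,.09):
    try: ctrl.move_straight([*r,z]); print(z); break
    except ctrl.MotionError as e: print(z,e)
s=ctrl.observe(); print(s["ee_pos"],s["eef_rot"],s["qpos"].round(1),s["opening"],kin.inverse_kinematics([*r,.2],[180,0,brg(r)]))
```

```text
0.18 the arm cannot follow that straight line within its joint ranges
0.15 the arm cannot follow that straight line within its joint ranges
0.12 the arm cannot follow that straight line within its joint ranges
0.09 the arm cannot follow that straight line within its joint ranges
[0.64043763 0.15943176 0.00841942] [-1.79999690e+02  1.35098014e-01  1.39792179e+01] [  14.    33.5   -9.7   47.     0.  -180. ] 0.6719198005494021 [  13.97739452   25.35282393    3.84392354   68.4910996     0.
 -180.        ]
```

Joint 6 sits exactly at its −180° limit, so I'll bias the yaw by 3° to keep clear of it.

```bash
sed -i 's|^brg=.*|brg=lambda p:np.degrees(np.arctan2(p[1],p[0]))-3|' job.py
python3 - <<'E'
from job import *
r=R[32]
ctrl.move_straight([*r,.19],[180,0,brg(r)])
s=ctrl.observe();print(s["qpos"].round(1),s["t"])
pick(24); place(24)
ctrl.move_pose([.45,-.05,.3],[180,0,-9])
ctrl.movej([-74.427,17.962,-2.699,69.339,0,90])
for n in("top","scene"):
    p,d=optics.read_camera(n); cv2.imwrite(f"pics/{n}1.png",p[:,:,::-1]); c=cam(n)
    for o in objs(c,d):
        for k in R:
            if np.hypot(*(o[0]-R[k]))<.02: print(n,k,o[0]-R[k],o[1]*1000-(k*1.25+6))
        if abs(o[0][0]-.447)<.08 and o[0][1]>.25: print("eye",o)
print(ctrl.observe()["t"])
E
```

```text
[  14.    25.6    2.8   67.3   -0.  -177. ] 33.875
24 wrist [(array([ 0.3566, -0.2785]), 0.036, (np.float64(318.0), np.float64(221.0)), np.int32(524))]
guard False
opening mm 21.823287233425685 58.52194329025224
lifted 21.801120031084295 58.70356278028339 40.1833
touch True [-1.43439493e-04 -1.65035065e-05  3.39022317e-04]
t 45.4083
top 32 [-0.003  0.   ] 3.3999999999999986
top 48 [-0.0025  0.0037] 3.299999999999997
eye (array([0.5143, 0.3903]), 0.0551, (np.float64(120.0), np.float64(223.0)), np.int32(450))
top 40 [-0.0009 -0.0005] 3.0
eye (array([0.5002, 0.2795]), 0.059, (np.float64(175.0), np.float64(228.0)), np.int32(392))
top 24 [-0.0011  0.0004] 3.3999999999999986
eye (array([0.3678, 0.5576]), 0.0346, (np.float64(39.0), np.float64(299.0)), np.int32(4115))
eye (array([0.3793, 0.267 ]), 0.0549, (np.float64(182.0), np.float64(290.0)), np.int32(428))
scene 48 [0.0012 0.0034] 3.5999999999999943
scene 24 [0.0012 0.0019] 4.200000000000003
eye (array([0.3803, 0.2674]), 0.0563, (np.float64(417.0), np.float64(297.0)), np.int32(391))
scene 32 [-0.0006  0.0024] 3.8999999999999986
scene 40 [0.0015 0.002 ] 4.199999999999996
eye (array([0.5026, 0.282 ]), 0.0602, (np.float64(373.0), np.float64(326.0)), np.int32(387))
eye (array([0.516, 0.391]), 0.0561, (np.float64(398.0), np.float64(372.0)), np.int32(441))
eye (array([0.3695, 0.5756]), 0.0361, (np.float64(514.0), np.float64(421.0)), np.int32(5147))
50.1667
```

View pics/top1.png

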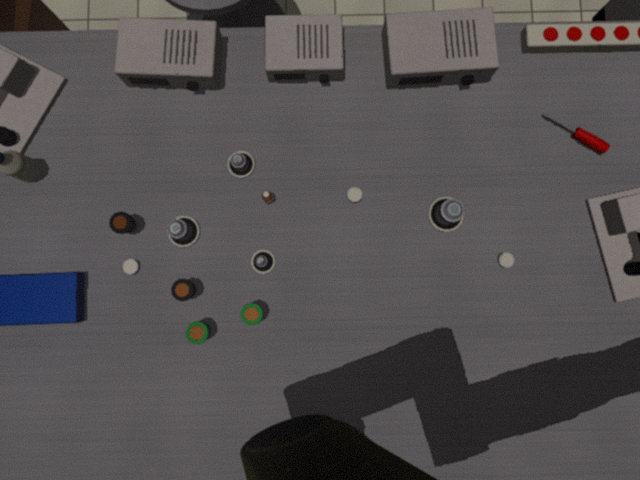

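All four objectives stand in their rests: the tops are about 3 mm higher than on the table, and the centres are within about 5 mm. Both eyepieces have not moved.

```bash
python3 -c "
from bench import ctrl
print(ctrl.hand_in())"
```

```text
the job is handed in; nothing more can be done
None
```

The job is handed in at about 50 s of robot time: by the last camera check, all four objectives stand upright in their own rests, within about 5 mm of centre, and both eyepieces are where they started.

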